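# Feel out the hidden catch and open the battery door

### The arm

A 7-joint arm with a two-finger parallel gripper is mounted at the origin on a cart in front of the work surface, level with it; the furniture and walls round the work are solid. World frame = base frame: x ahead of the robot, y to its left, z up, the work surface at z = 0. Lengths are in m, angles in degrees, forces in N, time in s.
With the tool pointing down it reaches from about 0.4 to 0.875 m from the base axis. Payload 4.4 kg.
Tool frame: the origin (TCP) lies at the very end of the fingers, on their centre line; the grasp point (between the pads) lies 19 mm behind it; z points along the fingers, y is the line along which they close (so a half turn about z gives the same grasp; the last joint's range is limited). The gripper opens to 85 mm and grips with 20 to 120 N. Pads are 22 mm wide; open, the fingers measure 114 mm over their backs; the gripper's body (76 mm by 85 mm) begins 54 mm behind the grasp point. The pads swing forward as they close: fully open they stand 13 mm farther back than shut.
Start: joints at [69.454, 36.005, 2.206, 86.941, -1.547, 57.084, -1.146], TCP at [0.188, -0.622, 0.231] pointing down, gripper open.
Joint ranges: [-175.42, 175.42], [-21.48, 121.26], [-71.46, 75.88], [10.55, 141.38], [-63.04, 243.04], [13.31, 113.54], [-168.57, 168.57]. Speed limits (degrees/s): [147.25, 147.25, 180, 180, 180, 180, 180].

### API

Orientations are given as a 3x3 rotation matrix whose columns are the frame's x, y, z axes.
In Python, from plant import readout, get_image, camera_info, order gives the robot as it stands.
- The arm moves only by the tool arm_command, never from a script. Its argument "steps" is one flat list of numbers, 6 for each row, row after row: the shift along the tool's x, y, z in cm, then the turn, a rotation vector about the tool's x, y, z in degrees. In form: [tx, ty, tz, wx, wy, wz, tx, ty, tz, wx, wy, wz, ...]. A call has exactly 8 rows; each row is the pose to reach, as a shift and turn from the pose commanded when the call began, along the tool's axes at that moment; what a row does not reach only later rows make up. A row lasts 1/12 s, in which the tool goes at most 41.7 mm and 7.16 degrees, less where a joint would pass 70% of its speed; a pose out of reach is approached as far as the arm can. A call with a gripper value outside its range is refused whole. "jaw" is the opening, from -1 (shut) to 1 (fully open), set as the call begins (left out, the last holds). The fingers move at their own pace and stop on an object; the grip force is fixed at half the most. Time passes only in rows, so rows that repeat a pose let the fingers close, or fill a call up. It gives the time, the measured TCP pose, the force, the opening and the grip force at its end, in the units of the state.
- readout.get_obs(): the state, without advancing time (a new reading comes with each control period).
- get_image(name): name is "side" or "top" or "wrist"; returns the picture (420x560x3 uint8, blue, green, red); there is no depth.
- camera_info(name): a dict with "mtx" (3x3 intrinsics, pixels), "extrinsics" (4x4, takes a point from world to camera coordinates). Camera axes: x right, y up, looking along -z (the intrinsics and any distortion apply to the point x, -y, -z); pixel columns grow to the right and rows downward; lengths in m; the calibration is good to about 2 mm. The wrist camera is an equidistant fisheye: a pixel r from the principal point sees the ray r / f radians off the axis. A picture is of the moment at which its call begins: read the wrist's pose just before it. camera_info takes no time and is no camera call; for the wrist camera it gives the pose at the moment of the call.
- order.hand_in(): hands the job in; it is judged then, once.
The state is a dict: "clock": time; "joints": joint angles; "dq": joint speeds; "joint_efforts": joint torques, N m; "position": TCP position; "orientation": TCP orientation; "ft_force": force on the tool from outside, world axes, zero at the start; "ft_torque": the same for the moment, N m; "opening": finger opening in m; "finger_force": force on a finger pad.
Only numpy, scipy, OpenCV 4.12 (cv2) and the standard library are available. Lean on these libraries where they do the work, as an engineer would, in place of code of your own. Each camera call takes 0.05 s, during which the arm holds its last target. There are 200 camera calls.

### The job

The grey battery back-up unit on the desk has four identical square caps flush in its top; three are dead blanks and one is the hidden catch of the battery door. Feel across the caps with closed fingertips until you find the one that gives, press it in so that the door behind springs ajar, then push the door's free edge over with the outside of the fingers until it stands wide open by itself. Pinch and lift nothing, leave the battery lying in its bay and the other things on the desk where they are, and finish clear of everything.

Things in the scene. Friction and masses are not known exactly. Their poses are not given: they have to be found in the camera images.
- unit: Battery back-up unit, a flat grey box, 170 (x) by 260 (y) by 48 mm high, fixed to the desk. Origin: centre of its underside; z up, +y along the row of caps, +x away from the robot. Its top is flat at 48 mm. Four caps in the near half at x = -45 mm; behind them the flush battery door, x = -6 to +68, y = -60 to +60 mm, over a bay whose floor is 12 mm above the desk.
- cap_1 (a point): Centre of the top face of the cap that is rightmost (seen from the robot): a flat grey square 44 by 44 mm, flush with the unit's top (48 mm above the desk). It may be a blank (rigid) or the catch; which place holds the catch differs each time and cannot be seen. The point itself does not move.
- cap_2 (a point): Centre of the top face of the cap that is second from the right: a flat grey square 44 by 44 mm, flush with the unit's top (48 mm above the desk). It may be a blank (rigid) or the catch; which place holds the catch differs each time and cannot be seen. The point itself does not move.
- cap_3 (a point): Centre of the top face of the cap that is second from the left: a flat grey square 44 by 44 mm, flush with the unit's top (48 mm above the desk). It may be a blank (rigid) or the catch; which place holds the catch differs each time and cannot be seen. The point itself does not move.
- cap_4 (a point): Centre of the top face of the cap that is leftmost: a flat grey square 44 by 44 mm, flush with the unit's top (48 mm above the desk). It may be a blank (rigid) or the catch; which place holds the catch differs each time and cannot be seen. The point itself does not move.
- catch (a joint): How far the catch cap is pressed in, m: 0 flush, 0.005 fully in. It sinks straight down against a spring (1.5 N to start, 4 N fully in), lets the door go at about 3 mm, and comes back up by itself when let go.
- door (a joint): Angle of the battery door about its far edge, rad: 0 shut and flush, 1.57 upright, 1.85 at its stop, leaning back. Locked until the catch is pressed; then it springs to about 0.8 and stays. From there it turns further with a push of about 1 N at the free edge, and a stiff hinge (the plate is smooth and slippery) keeps it where it is left.
- door_edge (a point): Middle of the door's free edge (the one next to the caps), which runs along the unit's y and is 120 mm long; the door is a 4 mm plate, 74 mm from hinge to this edge. The point moves with the door: 46 mm above the desk when shut, about 100 mm when sprung ajar, rising to 120 mm when upright.
- door_hinge (a point): Middle of the door's hinge line, 46 mm above the desk, fixed in the unit; the line runs along the unit's y.
- battery: Loose black battery pack 48 by 96 by 18 mm lying in the bay under the door, its top 30 mm above the desk, to be left there. Origin: centre of its underside.
- pen: Green pen, 132 mm long, 14 mm high, lying in front of the unit; bystander. Origin: centre of its underside.
- stick: Red USB stick, 17 by 56 by 8 mm, lying to the right of the unit; bystander.
- eraser: Black eraser, 22 by 48 by 16 mm, lying to the left of the unit; bystander.
- puck: Black domed round mouse, 104 mm across, 38 mm high, behind the unit; bystander.

How it is judged:
By the outcome, as a careful person would: the job done as asked, in the order asked, and still so for the second after the job is handed in, with the robot touching nothing.
It also fails if it takes over 58 s, if anything falls off the work surface, if the arm or the gripper's body presses on something with over 40 N, if the wrist force passes 120 N, or if a joint passes its speed limit or range.

## Working session

There is one attempt and no reset: what is moved stays moved. The work goes in short steps, Python scripts to look and compute and a tool call to move; the robot and the scene stay as the last step left them, time stands still between calls to the robot, and variables do not carry over. Pictures are saved under pics/ and viewed, at most 10 in all, crops included, and the job is handed in when it is done.

Besides the shell and the picture viewer there is one more tool, called after ">>>" by a JSON object that holds its "op" and its "data", one argument or row to a line. arm_command: Moves the arm, as the interface text tells. Its arguments: {"type":"object","properties":{"steps":{"type":"array","items":{"type":"number"}},"jaw":{"type":"number"}},"required":["steps"]}

```bash
ls; mkdir -p pics
python3 - <<'E'
from plant import readout,get_image,camera_info
import cv2,numpy as np
np.set_printoptions(precision=4,suppress=True)
o=readout.get_obs();print(o['clock'],o['position'],o['orientation'],o['opening'],o['ft_force'])
for n in('top','side'):
    im=get_image(n);cv2.imwrite(f'pics/{n}0.png',im);c=camera_info(n);print(n,c)
E
```

```text
pics
0.0 [ 0.1875 -0.6217  0.2304] [[ 0.9574  0.2886 -0.0006]
 [ 0.2886 -0.9574  0.0018]
 [-0.     -0.0019 -1.    ]] 0.08528764073573082 [-0.2617 -0.0241 -0.3123]
top {'mtx': array([[435.2479,   0.    , 284.0465],
       [  0.    , 435.2479, 210.5044],
       [  0.    ,   0.    ,   1.    ]]), 'extrinsics': array([[-0.0231, -0.9991,  0.0343, -0.2344],
       [ 0.9934, -0.019 ,  0.1132, -0.5933],
       [-0.1124,  0.0367,  0.993 , -0.9015],
       [ 0.    ,  0.    ,  0.    ,  1.    ]])}
side {'mtx': array([[510.258 ,   0.    , 273.0294],
       [  0.    , 510.258 , 213.3639],
       [  0.    ,   0.    ,   1.    ]]), 'extrinsics': array([[ 0.9821, -0.1866, -0.025 , -0.5946],
       [ 0.1296,  0.574 ,  0.8085, -0.0049],
       [-0.1365, -0.7973,  0.5879, -1.0418],
       [ 0.    ,  0.    ,  0.    ,  1.    ]])}
```

View pics/top0.png

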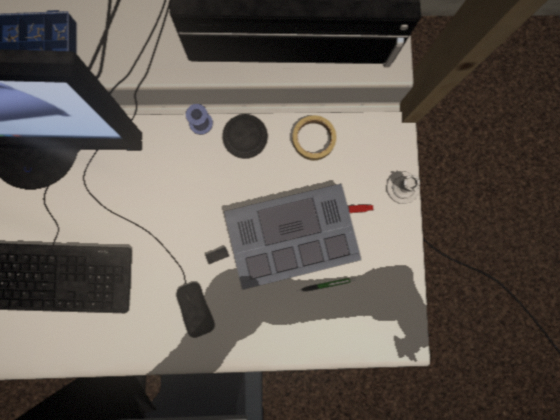

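View pics/side0.png

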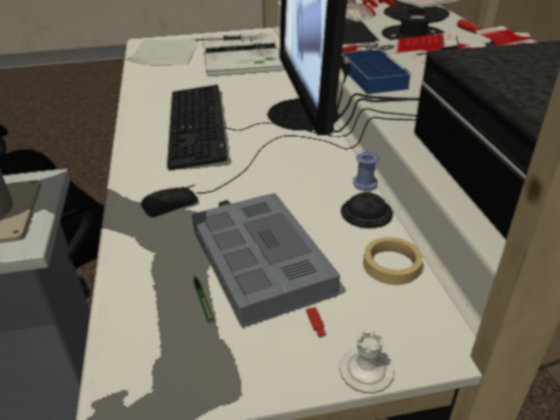

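Top view: the unit spans about (223–360, 182–290), with its caps near (259,265), (286,259), (312,252) and (337,246), and the door near (290,220). The pen lies in front at (327,285). The side view agrees.

```bash
cat > h.py <<'E'
import numpy as np,cv2
from plant import readout,get_image,camera_info
np.set_printoptions(precision=4,suppress=True)
def ray(n,px,z):
    c=camera_info(n);K=c['mtx'];E=c['extrinsics'];R=E[:3,:3];t=E[:3,3]
    out=[]
    for u,v in np.atleast_2d(px):
        d=R.T@np.array([(u-K[0,2])/K[0,0],-(v-K[1,2])/K[1,1],-1]);o=-R.T@t
        out.append(o+d*(z-o[2])/d[2])
    return np.array(out)
def proj(n,P):
    c=camera_info(n);K=c['mtx'];E=c['extrinsics'];q=np.atleast_2d(P)@E[:3,:3].T+E[:3,3]
    return np.c_[K[0,2]+K[0,0]*q[:,0]/-q[:,2],K[1,2]-K[1,1]*q[:,1]/-q[:,2]]
E
python3 - <<'E'
from h import *
im=cv2.imread('pics/top0.png')
g=cv2.cvtColor(im,cv2.COLOR_BGR2GRAY)
crop=cv2.resize(im[170:305,205:385],None,fx=4,fy=4,interpolation=cv2.INTER_CUBIC)
crop=cv2.convertScaleAbs(crop,alpha=2)
cv2.imwrite('pics/crop.png',crop)
blk=cv2.adaptiveThreshold(g,255,0,cv2.THRESH_BINARY,15,1)
cs,_=cv2.findContours(blk,cv2.RETR_CCOMP,2)
for c in cs:
    r=cv2.minAreaRect(c)
    if 250<r[1][0]*r[1][1]<3500 and 215<r[0][0]<365 and 180<r[0][1]<295:print(r,ray('top',r[0],.048)[0])
E
```

```text
((336.60003662109375, 246.70005798339844), (16.099689483642578, 15.652474403381348), 63.43495178222656) [ 0.5076 -0.3564  0.048 ]
((289.5882568359375, 222.3529510498047), (28.619203567504883, 48.50712203979492), 75.96376037597656) [ 0.5615 -0.2577  0.048 ]
((290.4117736816406, 227.14706420898438), (13.096923828125, 26.92145538330078), 75.96376037597656) [ 0.5512 -0.2592  0.048 ]
((254.034423828125, 270.52130126953125), (33.43974304199219, 35.329315185546875), 76.75948333740234) [ 0.4617 -0.1807  0.048 ]
((216.07839965820312, 254.2618408203125), (14.46849250793457, 24.531166076660156), 67.61986541748047) [ 0.4974 -0.1017  0.048 ]
((246.94119262695312, 231.76470947265625), (26.19384765625, 17.947635650634766), 75.96376037597656) [ 0.5433 -0.1669  0.048 ]
((330.5882568359375, 211.3529815673828), (25.70877456665039, 17.947635650634766), 75.96376037597656) [ 0.5834 -0.3462  0.048 ]
((288.85296630859375, 221.41177368164062), (39.53330612182617, 61.11897659301758), 75.96376037597656) [ 0.5635 -0.2562  0.048 ]
```

View pics/crop.png

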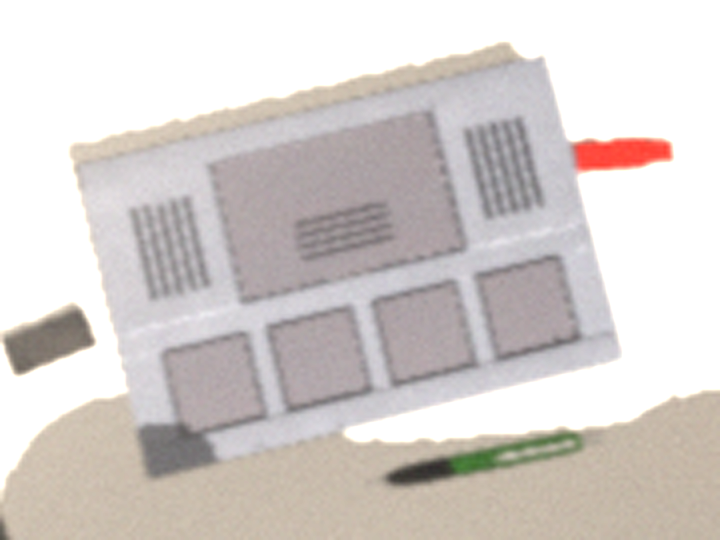

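```bash
cat >> h.py <<'E'
def plan(p,z):
    "shift (tool axes, cm) to world xy p, height z, from the present pose"
    o=readout.get_obs();R=np.array(o['orientation']).reshape(3,3)
    return R.T@(np.r_[p[:2],z]-np.array(o['position']))*100
E
python3 - <<'E'
from h import *
f=lambda a:np.array(a)/4+[204.6,169.6]
caps=ray('top',f([(530,306),(424,332),(320,359),(215,382)]),.048)
door=ray('top',f([(210,160),(434,110),(465,248),(243,300)]),.048)
s=ray('side',[(240,285),(236,260),(226,239),(218,219)],.048)
print(caps,'\nside',s,'\n',door)
d=caps[3]-caps[0];yaw=np.arctan2(-d[0],d[1]);print('yaw',np.degrees(yaw),np.linalg.norm(d)/3)
e=(door[0]-door[1]);print(np.degrees(np.arctan2(-e[0],e[1])),np.linalg.norm(e))
ux=np.array([np.cos(yaw),np.sin(yaw),0]);uy=np.array([-ux[1],ux[0],0])
c0=caps.mean(0)+.045*ux;c1=door.mean(0)-.031*ux;print(c0,c1)
o=readout.get_obs();R=np.array(o['orientation'])
for sg in(1,-1):
    T=np.c_[np.cross(sg*ux,[0,0,-1]),sg*ux,[0,0,-1]]
    print(cv2.Rodrigues(R.T@T)[0].ravel()*180/np.pi)
for c in caps: print(plan(c,.1))
E
```

```text
[[ 0.5089 -0.3575  0.048 ]
 [ 0.4964 -0.3007  0.048 ]
 [ 0.4835 -0.2453  0.048 ]
 [ 0.4728 -0.1899  0.048 ]] 
side [[ 0.4857 -0.3622  0.048 ]
 [ 0.4872 -0.3026  0.048 ]
 [ 0.4773 -0.2442  0.048 ]
 [ 0.4696 -0.183   0.048 ]] 
 [[ 0.5901 -0.1892  0.048 ]
 [ 0.6149 -0.3096  0.048 ]
 [ 0.5404 -0.3239  0.048 ]
 [ 0.5154 -0.2054  0.048 ]]
yaw 12.159295196161644 0.05714089885822851
11.597468787809296 0.12294439351600793
[ 0.5344 -0.2639  0.048 ] [ 0.5349 -0.2635  0.048 ]
[ -0.0801  -0.0769 -85.3854]
[-0.0786  0.0819 94.6145]
[ 38.3994 -16.007   13.0759]
[ 38.8457 -21.8064  13.0861]
[ 39.2061 -27.4782  13.0962]
[ 39.7786 -33.0937  13.1061]
```

>>> {"op": "arm_command", "data": {
  "steps": [2.4, -1, 0.6, 0, 0, -5.5, 4.8, -2, 1.2, 0, 0, -11, 7.2, -3, 1.8, 0, 0, -16.5, 9.6, -4, 2.4, 0, 0, -22, 12, -5, 3, 0, 0, -27.5, 14.4, -6, 3.6, 0, 0, -33, 16.8, -7, 4.2, 0, 0, -38.5, 19.2, -8, 4.8, 0, 0, -44],
  "jaw": -1
}}

```text
clock: 0.77
position: [0.349, -0.4892, 0.1827]
orientation: [[0.484, 0.875, -0.0], [0.875, -0.484, 0.001], [0.0, -0.001, -1.0]]
ft_force: [-1.0, -1.2, 0.0]
opening: 0.0002
finger_force: 0.0
```

Run:
```python
from h import *
print(plan((.5089,-.3575),.08));o=readout.get_obs();print(o['position'],o['opening'],o['joints'])
R=np.array(o['orientation']);ux=np.array([np.cos(np.radians(12)),np.sin(np.radians(12)),0])
print(cv2.Rodrigues(R.T@np.c_[np.cross(ux,[0,0,-1]),ux,[0,0,-1]])[0].ravel()*180/np.pi)
```

```text
[19.2627  7.6177 10.2749]
[ 0.349  -0.4892  0.1827] 0.00017125936895250092 [57.9532 35.3354 -9.7422 97.794   7.6155 47.5555 15.862 ]
[ -0.0278  -0.0303 -40.9581]
```

>>> {"op": "arm_command", "data": {
  "steps": [2.7, 1.1, 1, 0, 0, -6, 5.4, 2.2, 2, 0, 0, -12, 8.1, 3.3, 3, 0, 0, -18, 10.8, 4.4, 4, 0, 0, -24, 13.5, 5.5, 5.5, 0, 0, -30, 16.2, 6.6, 7.5, 0, 0, -36, 19.3, 7.6, 9, 0, 0, -41, 19.3, 7.6, 10.2, 0, 0, -41]
}}

```text
clock: 1.43
position: [0.5152, -0.3511, 0.08]
orientation: [[-0.216, 0.976, 0.005], [0.976, 0.216, 0.006], [0.005, 0.006, -1.0]]
ft_force: [1.0, 1.3, 0.7]
opening: 0.0002
finger_force: 0.0
```

Run:
```python
from h import *
print(plan((.5089,-.3575),.048));o=readout.get_obs();print(o['position'],o['orientation'],o['ft_force'])
```

```text
[-0.5016 -0.769   3.194 ]
[ 0.5152 -0.3511  0.08  ] [[-0.2162  0.9763  0.0048]
 [ 0.9763  0.2162  0.0059]
 [ 0.0048  0.006  -1.    ]] [0.9509 1.282  0.656 ]
```

>>> {"op": "arm_command", "data": {
  "steps": [0, 0, 0, 0, 0, 0, 0, 0, 1, 0, 0, 0, 0, 0, 2, 0, 0, 0, 0, 0, 2.5, 0, 0, 0, 0, 0, 3, 0, 0, 0, 0, 0, 3.2, 0, 0, 0, 0, 0, 3.4, 0, 0, 0, 0, 0, 3.4, 0, 0, 0]
}}

```text
clock: 2.1
position: [0.5085, -0.3596, 0.0481]
orientation: [[-0.203, 0.979, -0.0], [0.979, 0.203, -0.001], [-0.001, -0.0, -1.0]]
ft_force: [-2.0, 0.5, 4.3]
opening: -0.0001
finger_force: 2.3
```

>>> {"op": "arm_command", "data": {
  "steps": [0, 0, 0, 0, 0, 0, 0, 0, 0.05, 0, 0, 0, 0, 0, 0.1, 0, 0, 0, 0, 0, 0.15, 0, 0, 0, 0, 0, 0.2, 0, 0, 0, 0, 0, 0.2, 0, 0, 0, 0, 0, 0.2, 0, 0, 0, 0, 0, 0.2, 0, 0, 0]
}}

```text
clock: 2.77
position: [0.5086, -0.3596, 0.0481]
orientation: [[-0.203, 0.979, -0.0], [0.979, 0.203, -0.002], [-0.001, -0.001, -1.0]]
ft_force: [-6.4, 2.4, 18.5]
opening: 0.0001
finger_force: 9.6
```

>>> {"op": "arm_command", "data": {
  "steps": [0, 0, -1, 0, 0, 0, 0, 0, -2, 0, 0, 0, 2.8, 0, -2, 0, 0, 0, 5.6, 0, -2, 0, 0, 0, 5.6, 0, -1.2, 0, 0, 0, 5.6, 0, -0.5, 0, 0, 0, 5.6, 0, -0.2, 0, 0, 0, 5.6, 0, 0, 0, 0, 0]
}}

```text
clock: 3.43
position: [0.498, -0.304, 0.0479]
orientation: [[-0.203, 0.979, -0.0], [0.979, 0.203, -0.0], [-0.0, -0.0, -1.0]]
ft_force: [-9.5, 9.4, 45.1]
opening: 0.0001
finger_force: 22.9
```

>>> {"op": "arm_command", "data": {
  "steps": [0, 0, 0, 0, 0, 0, 0, 0, 0, 0, 0, 0, 0, 0, 0, 0, 0, 0, 0, 0, 0, 0, 0, 0, 0, 0, 0, 0, 0, 0, 0, 0, 0, 0, 0, 0, 0, 0, 0, 0, 0, 0, 0, 0, 0, 0, 0, 0]
}}

```text
clock: 4.1
position: [0.4979, -0.304, 0.048]
orientation: [[-0.203, 0.979, 0.0], [0.979, 0.203, -0.0], [-0.0, 0.0, -1.0]]
ft_force: [-6.2, 7.4, 25.5]
opening: -0.0001
finger_force: 13.0
```

>>> {"op": "arm_command", "data": {
  "steps": [0, 0, -1, 0, 0, 0, 0, 0, -2, 0, 0, 0, 2.9, 0, -2, 0, 0, 0, 5.8, 0, -2, 0, 0, 0, 5.8, 0, -1.4, 0, 0, 0, 5.8, 0, -0.8, 0, 0, 0, 5.8, 0, -0.5, 0, 0, 0, 5.8, 0, -0.3, 0, 0, 0]
}}

```text
clock: 4.77
position: [0.4857, -0.249, 0.0477]
orientation: [[-0.202, 0.979, -0.0], [0.979, 0.202, -0.001], [-0.001, -0.0, -1.0]]
ft_force: [-0.4, 1.2, 1.7]
opening: -0.0
finger_force: 1.2
```

>>> {"op": "arm_command", "data": {
  "steps": [0, 0, 0, 0, 0, 0, 0, 0, 0.05, 0, 0, 0, 0, 0, 0.1, 0, 0, 0, 0, 0, 0.15, 0, 0, 0, 0, 0, 0.15, 0, 0, 0, 0, 0, 0.15, 0, 0, 0, 0, 0, 0.15, 0, 0, 0, 0, 0, 0.15, 0, 0, 0]
}}

```text
clock: 5.43
position: [0.4859, -0.2476, 0.047]
orientation: [[-0.204, 0.979, 0.001], [0.979, 0.204, -0.0], [-0.0, 0.0, -1.0]]
ft_force: [0.5, -2.3, 2.2]
opening: 0.0002
finger_force: 1.3
```

Cap 3 gives (1 mm at only 2 N), so I'll press it in.

>>> {"op": "arm_command", "data": {
  "steps": [0, 0, 0.1, 0, 0, 0, 0, 0, 0.2, 0, 0, 0, 0, 0, 0.3, 0, 0, 0, 0, 0, 0.35, 0, 0, 0, 0, 0, 0.4, 0, 0, 0, 0, 0, 0.4, 0, 0, 0, 0, 0, 0.4, 0, 0, 0, 0, 0, 0.4, 0, 0, 0]
}}

```text
clock: 6.1
position: [0.4859, -0.2476, 0.0431]
orientation: [[-0.204, 0.979, 0.0], [0.979, 0.204, -0.0], [-0.0, 0.0, -1.0]]
ft_force: [-0.2, -2.5, 6.0]
opening: 0.0001
finger_force: 2.7
```

Run:
```python
from h import *
a=get_image('side')[120:400,120:400];b=get_image('top')[140:340,180:400]
cv2.imwrite('pics/p1.png',np.hstack([cv2.resize(a,(400,400)),cv2.resize(b,(400,400))]))
```

```text
(no output)
```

View pics/p1.png

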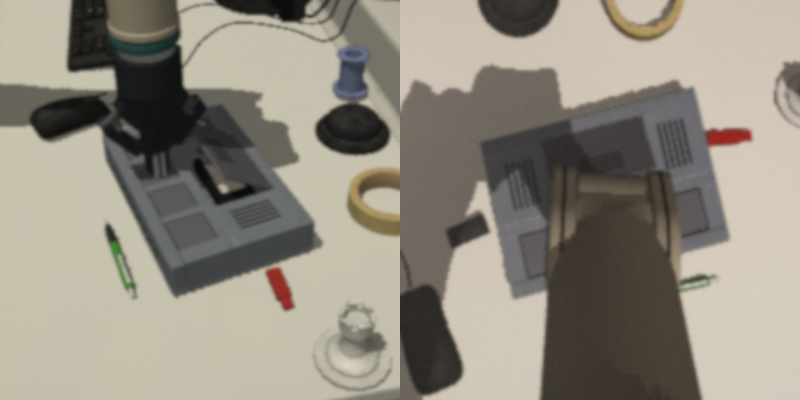

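The door has sprung ajar (side crop: bay visible at (215,180)). I'll lift off, back away and centre on the door.

>>> {"op": "arm_command", "data": {
  "steps": [0, 0, -0.4, 0, 0, 0, 0, -0.3, -1, 0, 0, 0, -0.5, -0.8, -2, 0, 0, 0, -1.2, -1.5, -3, 0, 0, 0, -2, -1.5, -4, 0, 0, 0, -2.6, -1.5, -4.5, 0, 0, 0, -2.6, -1.5, -4.5, 0, 0, 0, -2.6, -1.5, -4.5, 0, 0, 0]
}}

```text
clock: 6.87
position: [0.4762, -0.2761, 0.0881]
orientation: [[-0.203, 0.979, 0.0], [0.979, 0.203, 0.0], [-0.0, 0.0, -1.0]]
ft_force: [-0.0, -0.1, -0.6]
opening: 0.0
finger_force: 0.0
```

```bash
cat >> h.py <<'E'
def unit():
    o=readout.get_obs();p=np.array(o['position'])-[.5345,-.2637,0];a=np.radians(12)
    return np.r_[p[0]*np.cos(a)+p[1]*np.sin(a),-p[0]*np.sin(a)+p[1]*np.cos(a),p[2]],o['ft_force']
E
python3 - <<'E'
from h import *
print(unit())
a=get_image('side')[120:400,120:400];b=get_image('wrist')
cv2.imwrite('pics/p2.png',np.hstack([cv2.resize(a,(400,400)),cv2.resize(b,(400,400))]))
E
```

```text
(array([-0.0596, -0.    ,  0.0881]), array([-0.0421, -0.0784, -0.5633]))
```

View pics/p2.png

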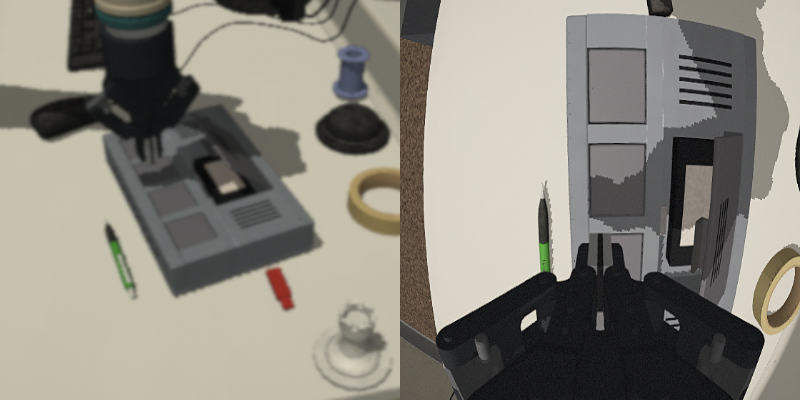

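>>> {"op": "arm_command", "data": {
  "steps": [0, 2, -0.3, 0, 0, 0, 0, 4, -0.3, 0, 0, 0, 0, 5, -0.3, 0, 0, 0, 0, 5.6, -0.3, 0, 0, 0, 0, 6.2, -0.3, 0, 0, 0, 0, 6.8, -0.3, 0, 0, 0, 0, 7.4, -0.3, 0, 0, 0, 0, 8, -0.3, 0, 0, 0]
}}

```text
clock: 7.63
position: [0.5386, -0.2624, 0.0902]
orientation: [[-0.2, 0.979, -0.032], [0.98, 0.2, -0.001], [0.005, -0.032, -0.999]]
ft_force: [-37.2, -1.2, 36.2]
opening: 0.0002
finger_force: 26.0
```

>>> {"op": "arm_command", "data": {
  "steps": [0, 0.5, 0, 0, 0, 0, 0, 1, 0, 0, 0, 0, 0, 1.5, 0, 0, 0, 0, 0, 2, 0, 0, 0, 0, 0, 2.5, 0, 0, 0, 0, 0, 3, 0, 0, 0, 0, 0, 3, 0, 0, 0, 0, 0, 3, 0, 0, 0, 0]
}}

```text
clock: 8.3
position: [0.5418, -0.2621, 0.092]
orientation: [[-0.192, 0.978, -0.082], [0.981, 0.192, -0.006], [0.01, -0.082, -0.997]]
ft_force: [-78.3, -1.7, 82.1]
opening: 0.0002
finger_force: 55.9
```

Run:
```python
from h import *
print(unit())
a=get_image('side')[120:400,120:400];b=get_image('wrist')
cv2.imwrite('pics/p3.png',np.hstack([cv2.resize(a,(400,400)),cv2.resize(b,(400,400))]))
```

```text
(array([0.0074, 0.    , 0.092 ]), array([-78.3283,  -1.6819,  82.1446]))
```

View pics/p3.png

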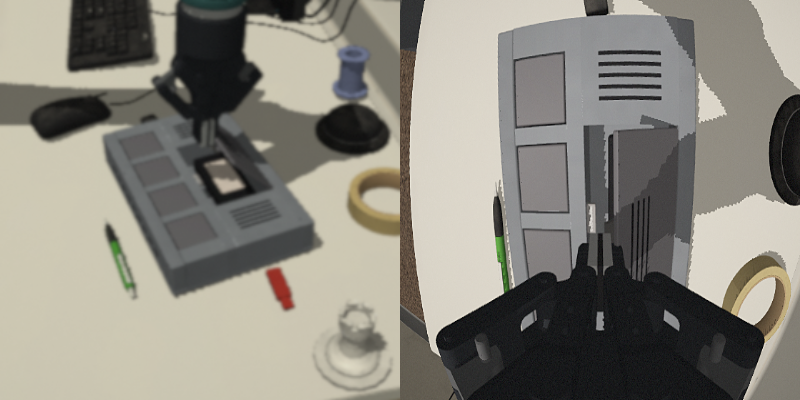

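Jammed: the sloped back of the fingers bears on the door edge along the plate. I'll back off and turn the tool so the flat finger side faces the door.

>>> {"op": "arm_command", "data": {
  "steps": [0, -1.5, 0, 0, 0, 0, 0, -3, 0, 0, 0, 0, 0, -5, 0, 0, 0, 0, 0, -7, 0, 0, 0, 0, 0, -9, 0, 0, 0, 0, 0, -11, 0, 0, 0, 0, 0, -11, 0, 0, 0, 0, 0, -11, 0, 0, 0, 0]
}}

```text
clock: 9.07
position: [0.4746, -0.2767, 0.0907]
orientation: [[-0.202, 0.979, -0.002], [0.979, 0.202, -0.0], [0.0, -0.002, -1.0]]
ft_force: [0.8, 0.5, -1.0]
opening: 0.0002
finger_force: 0.0
```

>>> {"op": "arm_command", "data": {
  "steps": [0, 0, 0, 0, 0, 7, 0, 0, 0, 0, 0, 14, 0, 0, 0, 0, 0, 21, 0, 0, 0, 0, 0, 28, 0, 0, 0, 0, 0, 35, 0, 0, 0, 0, 0, 42, 0, 0, 0, 0, 0, 49, 0, 0, 0, 0, 0, 56]
}}

```text
clock: 9.73
position: [0.4777, -0.2754, 0.0908]
orientation: [[0.701, 0.713, 0.001], [0.713, -0.701, 0.0], [0.001, 0.001, -1.0]]
ft_force: [-0.6, 0.2, 0.0]
opening: -0.0002
finger_force: 0.0
```

>>> {"op": "arm_command", "data": {
  "steps": [0, 0, 0, 0, 0, 7, 0, 0, 0, 0, 0, 14, 0, 0, 0, 0, 0, 21, 0, 0, 0, 0, 0, 28, 0, 0, 0, 0, 0, 34, 0, 0, 0, 0, 0, 34, 0, 0, 0, 0, 0, 34, 0, 0, 0, 0, 0, 34]
}}

```text
clock: 10.4
position: [0.4769, -0.2755, 0.0907]
orientation: [[0.978, 0.208, 0.0], [0.208, -0.978, 0.0], [0.0, -0.0, -1.0]]
ft_force: [-0.1, 0.4, -0.1]
opening: 0.0001
finger_force: 0.0
```

Run:
```python
from h import *
print(unit(),readout.get_obs()['joints'])
a=get_image('side')[120:400,120:400];b=get_image('wrist')
cv2.imwrite('pics/p4.png',np.hstack([cv2.resize(a,(400,400)),cv2.resize(b,(400,400))]))
```

```text
(array([-0.0588,  0.0004,  0.0907]), array([-0.1437,  0.3815, -0.1352])) [ 21.9401  39.6342   7.9368 110.0223  -9.8892  30.975  -41.4481]
```

View pics/p4.png

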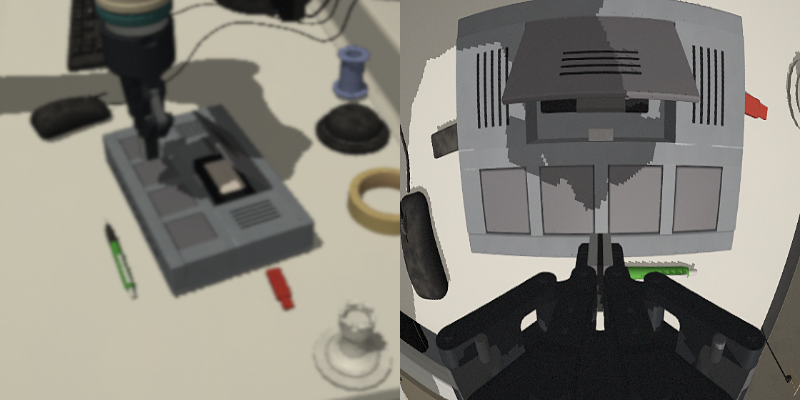

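>>> {"op": "arm_command", "data": {
  "steps": [1, 0, 0.4, 0, 4, 0, 2, 0, 0.8, 0, 8, 0, 3, 0, 1.2, 0, 12, 0, 4, 0, 1.6, 0, 15, 0, 5, 0, 1.6, 0, 15, 0, 5.6, 0, 1.6, 0, 15, 0, 6.2, 0, 1.6, 0, 15, 0, 6.8, 0, 1.6, 0, 15, 0]
}}

```text
clock: 11.17
position: [0.5447, -0.2618, 0.0753]
orientation: [[0.945, 0.206, 0.254], [0.199, -0.979, 0.051], [0.259, 0.002, -0.966]]
ft_force: [-1.3, 0.5, -0.2]
opening: -0.0002
finger_force: 0.4
```

>>> {"op": "arm_command", "data": {
  "steps": [0.4, 0, 0.1, 0, 0, 0, 0.8, 0, 0.2, 0, 0, 0, 1.2, 0, 0.3, 0, 0, 0, 1.6, 0, 0.4, 0, 0, 0, 2, 0, 0.5, 0, 0, 0, 2.4, 0, 0.6, 0, 0, 0, 2.8, 0, 0.7, 0, 0, 0, 3, 0, 0.8, 0, 0, 0]
}}

```text
clock: 11.83
position: [0.574, -0.2556, 0.075]
orientation: [[0.945, 0.204, 0.254], [0.197, -0.979, 0.053], [0.259, 0.0, -0.966]]
ft_force: [-1.3, 0.3, 0.1]
opening: 0.0001
finger_force: 0.3
```

>>> {"op": "arm_command", "data": {
  "steps": [0.4, 0, 0.1, 0, 0, 0, 0.8, 0, 0.1, 0, 0, 0, 1.2, 0, 0.2, 0, 0, 0, 1.5, 0, 0.2, 0, 0, 0, 1.8, 0, 0.3, 0, 0, 0, 2.1, 0, 0.3, 0, 0, 0, 2.1, 0, 0.3, 0, 0, 0, 2.1, 0, 0.3, 0, 0, 0]
}}

```text
clock: 12.5
position: [0.5943, -0.2513, 0.0775]
orientation: [[0.945, 0.204, 0.254], [0.197, -0.979, 0.053], [0.259, 0.0, -0.966]]
ft_force: [-0.3, -0.4, -0.2]
opening: 0.0
finger_force: 0.0
```

Run:
```python
from h import *
print(unit())
a=get_image('side')[120:400,120:400];b=get_image('wrist')
cv2.imwrite('pics/p5.png',np.hstack([cv2.resize(a,(400,400)),cv2.resize(b,(400,400))]))
```

```text
(array([ 0.061 , -0.0003,  0.0775]), array([-0.2648, -0.3812, -0.1751]))
```

View pics/p5.png

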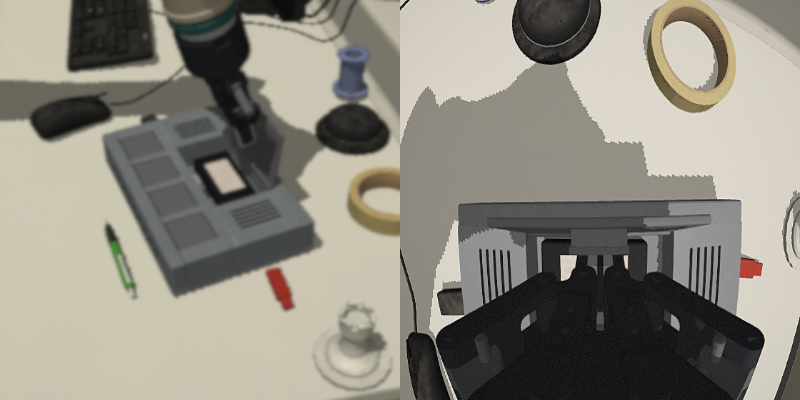

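>>> {"op": "arm_command", "data": {
  "steps": [0.2, 0, 0.05, 0, 0, 0, 0.4, 0, 0.1, 0, 0, 0, 0.6, 0, 0.15, 0, 0, 0, 0.7, 0, 0.2, 0, 0, 0, 0.8, 0, 0.2, 0, 0, 0, 0.8, 0, 0.2, 0, 0, 0, 0.8, 0, 0.2, 0, 0, 0, 0.8, 0, 0.2, 0, 0, 0]
}}

```text
clock: 13.27
position: [0.5998, -0.2502, 0.077]
orientation: [[0.947, 0.203, 0.25], [0.196, -0.979, 0.053], [0.256, -0.001, -0.967]]
ft_force: [-6.6, -1.0, 4.0]
opening: -0.0001
finger_force: 3.5
```

>>> {"op": "arm_command", "data": {
  "steps": [-1, 0, -0.3, 0, 0, 0, -2.5, 0, -0.7, 0, 0, 0, -4.5, 0, -1.2, 0, 0, 0, -6.5, 0, -1.7, 0, 0, 0, -8.5, 0, -2.2, 0, 0, 0, -10.5, 0, -2.8, 0, 0, 0, -10.5, 0, -5, 0, 0, 0, -10.5, 0, -8, 0, 0, 0]
}}

```text
clock: 13.93
position: [0.48, -0.2742, 0.1263]
orientation: [[0.947, 0.202, 0.25], [0.194, -0.979, 0.055], [0.256, -0.004, -0.967]]
ft_force: [1.4, -0.5, 0.4]
opening: 0.0002
finger_force: 0.0
```

>>> {"op": "arm_command", "data": {
  "steps": [0, 0, -2, 0, 0, 0, 0, 0, -4, 0, 0, 0, 0, 0, -6, 0, 0, 0, 0, 0, -6, 0, 0, 0, 0, 0, -6, 0, 0, 0, 0, 0, -6, 0, 0, 0, 0, 0, -6, 0, 0, 0, 0, 0, -6, 0, 0, 0]
}}

```text
clock: 14.6
position: [0.4669, -0.2773, 0.1845]
orientation: [[0.946, 0.204, 0.252], [0.197, -0.979, 0.054], [0.258, -0.002, -0.966]]
ft_force: [-0.4, 0.2, -0.9]
opening: 0.0001
finger_force: 0.0
```

Run:
```python
from h import *
print(unit())
a=get_image('side')[120:400,120:400];b=get_image('wrist')
cv2.imwrite('pics/p6.png',np.hstack([cv2.resize(a,(400,400)),cv2.resize(b,(400,400))]))
```

```text
(array([-0.0689,  0.0008,  0.1845]), array([-0.3905,  0.1915, -0.9312]))
```

View pics/p6.png

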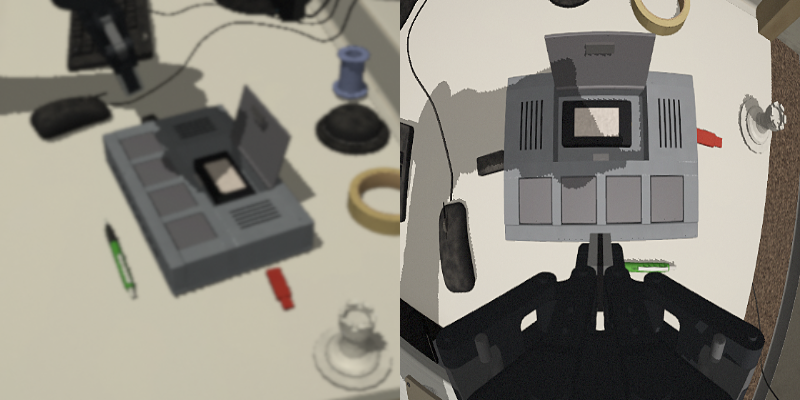

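The door stands open and leans back (side crop, about (265,135)). The battery is in its bay, the bystanders are where they were, and the arm is clear.

```bash
python3 -c "
from plant import order
print(order.hand_in())"
```

```text
the job is handed in; nothing more can be done
None
```

Cap 3 (second from the left) was the catch: I pressed it in and pushed the door over to its stop, where it stands by itself, then handed the job in at about 15 s with the arm clear; on the way the fingers jammed once on the door edge at about 113 N (limit 120 N), which did no visible harm.

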